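# Set the block holder to the gauge mark with its thumbwheel

### The arm

A 6-joint arm with a two-finger parallel gripper is mounted at the origin on the work surface. World frame = base frame: x ahead of the robot, y to its left, z up, the work surface at z = 0. Lengths are in m, angles in rad, forces in N, time in s.
With the tool pointing down it reaches from about 0.3 to 0.775 m from the base axis. Payload 14.6 kg.
Tool frame: the origin (TCP) lies at the very end of the fingers, on their centre line; the grasp point (between the pads) lies 19 mm behind it; z points along the fingers, y is the line along which they close (so a half turn about z gives the same grasp; the last joint's range is limited). The gripper opens to 94 mm and grips with 3 to 60 N. Pads are 16 mm wide; open, the fingers measure 119 mm over their backs; the gripper's body (75 mm by 177 mm) begins 78 mm behind the grasp point.
Start: joints at [-1.403, 0.3, 1.521, -0, 1.321, -0.067], TCP at [0.128, -0.535, 0.176] pointing down, gripper open.
Joint ranges: [-3.03, 3.03], [-0.79, 2.21], [0.23, 2.52], [-1.04, 4.18], [0, 3.07], [-2.55, 2.55]. Speed limits (rad/s): [2.22, 2.22, 2.57, 3.14, 3.14, 3.14].

### API

Orientations are given as a unit quaternion [w, x, y, z].
In Python, from rig import manip, eyes, ticket gives the robot as it stands. The module is installed in compiled form; this text tells all that it offers.
- The arm moves only by the tool jog_arm, never from a script. Its argument "plan" is a list of rows, each a list of 2 entries, a list of its own where there are three numbers: the shift along the tool's x, y, z in m, then the turn about the tool's z in degrees. In form: [[[dx, dy, dz], spin], ...]. A call has 1 to 12 rows; each row is the pose to reach, as a shift and turn from the pose commanded when the call began, along the tool's axes at that moment; what a row does not reach only later rows make up. A row lasts 1/8 s, in which the tool goes at most 62.5 mm and 10.7 degrees, less where a joint would pass 70% of its speed; a pose out of reach is approached as far as the arm can. A call with a gripper value outside its range is refused whole. "grip" is the finger opening in m, from 0 to 0.094, set as the call begins (left out, the last holds). The fingers move at their own pace and stop on an object; "squeeze" is the grip in N (left out, the last holds). Time passes only in rows, so rows that repeat a pose let the fingers close. It gives the time, the measured TCP pose, the force, the opening and the grip force at its end, in the units of the state.
- manip.read_state(): the state, without advancing time (a new reading comes with each control period).
- eyes.read_camera(name): name is "scene" or "top" or "wrist"; returns the picture (480x640x3 uint8, red, green, blue); there is no depth.
- eyes.get_calibration(name): a dict with "fovy" (degrees; the focal length in pixels is half the picture's height over the tangent of half this angle, whatever the lens; pixels are square), "cx", "cy" (the principal point, pixels), "k1" (the pictures are not rectified: a ray, as slopes to the right and down, at radius r is drawn at 1 + k1 r^2 times it, then the intrinsics apply), "T" (4x4, takes a point from camera to world coordinates). Camera axes: x right, y down, z forward; pixel columns grow to the right and rows downward; lengths in m; the calibration is good to about 2 mm. A picture is of the moment at which its call begins: read the wrist's pose just before it. get_calibration takes no time and is no camera call; for the wrist camera it gives the pose at the moment of the call.
- ticket.job_done(): hands the job in; it is judged then, once.
The state is a dict: "time": time; "joints": joint angles; "joint_vel": joint speeds; "tau": joint torques, N m; "tool_pos": TCP position; "eef_rot": TCP orientation; "ft_force": force on the tool from outside, world axes, zero at the start; "torque": the same for the moment, N m; "width": finger opening in m; "grip_force": force on a finger pad.
Only numpy, scipy, OpenCV 4.12 (cv2) and the standard library are available. Lean on these libraries where they do the work, as an engineer would, in place of code of your own. Each camera call takes 0.05 s, during which the arm holds its last target. There are 200 camera calls.

### The job

Set the printing-block holder for its next block: with a fingertip on top of the knurled wheel, roll it until the sliding jaw has closed far enough that the jaw's dark pointer blade is in line with the narrow fin of the brass gauge mark, then take the finger off. Roll the wheel only: do not push or hold the jaw itself, and leave the things standing around the holder where they are.

Things in the scene. Friction and masses are not known exactly. Their poses are not given: they have to be found in the camera images.
- holder: fixed block holder: brown wooden board 160 (x) x 400 (y) x 18 mm. Origin: centre of its underside. Own y runs along it from the dark fixed fence (y = -175) past the sliding jaw to the wheel (y = +145, x = +20); own x points away from the robot at yaw 0. Along its front (x = -56) lies an aluminium scale rail, top 28 mm above the table. The rubber-lined bed between fence and jaw is empty.
- wheel_axle (a point): centre of the knurled steel wheel: radius 30, 28 mm wide, level axle along the holder's x, its top 80 mm above the table and 18 mm above the aluminium housing (51 mm over the cheeks). The axle is rigid. The wheel is rolled by friction under a press of 4 to 15 N on its top, needs about 1 N at the rim and stays where it is left.
- wheel (a joint): angle turned by the wheel, rad, 0 to 8.1. It grows when the top of the wheel is stroked towards the holder's own +y (away from the jaw and fence); each rad then closes the jaw by 16 mm towards -y (so 30 mm of stroke at the rim moves the jaw 16 mm). Stroking the other way opens it again.
- jaw: the sliding dark wooden jaw, 85 (x) x 24 (y) x 30 mm, its top 51 mm above the table, with a steel rack bar back to the wheel and a dark pointer over the rail. Origin at the foot of its closing face, 19 mm above the table; it slides along the holder's y and is only to be driven by the wheel.
- pointer (a point): tip of the jaw's dark steel pointer blade, 34 mm long, 4 mm wide along y, about 40 mm above the table; in line with the jaw's closing face. It goes along the holder's own y with the jaw.
- mark (a point): tip of the brass gauge mark's fin, 16 mm long, 4 mm wide along y, about 46 mm above the table, on the brass rider (26 mm wide) that is fixed on the rail. At the start the pointer is 27 to 63 mm from it on the +y side. The pointer passes it freely without touching. Its axes are parallel to the holder's.
- print_block: loose carved wooden printing block, 70 x 100 x 22 mm, behind the holder (+x side); leave alone. Origin at the centre of its underside.
- ink_bottle: loose brown glass bottle, 42 mm diameter, 105 mm high, standing behind the holder; leave alone. Origin at the centre of its underside.
- seal: loose stone seal with a ball top, 26 x 26 x 68 mm, standing past the wheel end of the holder; leave alone. Origin at the centre of its underside.
- paste_tin: loose white round tin, 64 mm diameter, 22 mm high, in front of the holder (-x side); leave alone. Origin at the centre of its underside.

How it is judged:
By the outcome, as a careful person would: the job done as asked, in the order asked, and still so for the second after the job is handed in, with the robot touching nothing.
It also fails if it takes over 48 s, if anything falls off the work surface, if the arm or the gripper's body presses on something with over 40 N, if the wrist force passes 120 N, or if a joint passes its speed limit or range.

## Working session

There is one attempt and no reset: what is moved stays moved. The work goes in short steps, Python scripts to look and compute and a tool call to move; the robot and the scene stay as the last step left them, time stands still between calls to the robot, and variables do not carry over. Pictures are saved under pics/ and viewed, at most 10 in all, crops included, and the job is handed in when it is done.

Besides the shell and the picture viewer there is one more tool, called after ">>>" by a JSON object that holds its "name" and its "arguments". jog_arm: Moves the arm, as the interface text tells. Its arguments: {"type":"object","properties":{"plan":{"type":"array","items":{"type":"array"}},"grip":{"type":"number"},"squeeze":{"type":"number"}},"required":["plan"]}

```bash
mkdir -p pics; cat > h.py <<'E'
import numpy as np, cv2
from rig import manip, eyes, ticket
def ray(c,u,v):
    f=240/np.tan(np.radians(c["fovy"])/2)
    d=np.array([(u-c["cx"])/f,(v-c["cy"])/f]); s=d.copy()
    for _ in range(20): s=d/(1+c["k1"]*(s@s))
    T=np.array(c["T"]); return T[:3,3],T[:3,:3]@np.array([s[0],s[1],1])
def onz(c,u,v,z):
    o,d=ray(c,u,v); return o+d*(z-o[2])/d[2]
def proj(c,p):
    f=240/np.tan(np.radians(c["fovy"])/2); T=np.array(c["T"])
    q=T[:3,:3].T@(np.array(p)-T[:3,3]); s=q[:2]/q[2]; s=s*(1+c["k1"]*(s@s))
    return s*f+[c["cx"],c["cy"]]
def snap(n,f):
    c=eyes.get_calibration(n); im=eyes.read_camera(n); cv2.imwrite("pics/"+f,im[:,:,::-1]); return c,im
E
python3 - <<'E'
from h import *
for n in("top","scene"):
    c,im=snap(n,n+"0.png"); print(n,c["fovy"],np.round(c["T"],3).tolist())
s=manip.read_state(); print(s["time"],s["tool_pos"],s["eef_rot"],s["ft_force"],s["width"])
E
```

```text
top 51.906331520400684 [[0.009, -0.992, 0.124, 0.473], [-1.0, -0.005, 0.028, -0.001], [-0.027, -0.125, -0.992, 1.023], [0.0, 0.0, 0.0, 1.0]]
scene 45.860600070110166 [[0.321, 0.691, -0.647, 1.174], [0.947, -0.237, 0.217, -0.172], [-0.004, -0.683, -0.731, 0.731], [0.0, 0.0, 0.0, 1.0]]
0.1 [ 0.12789868 -0.53465145  0.17563926] [-5.25929211e-04  9.93116887e-01  1.17126302e-01 -2.64859110e-05] [-0.26722681 -0.33507184 -0.3156791 ] 0.09374356299426895
```

View pics/top0.png

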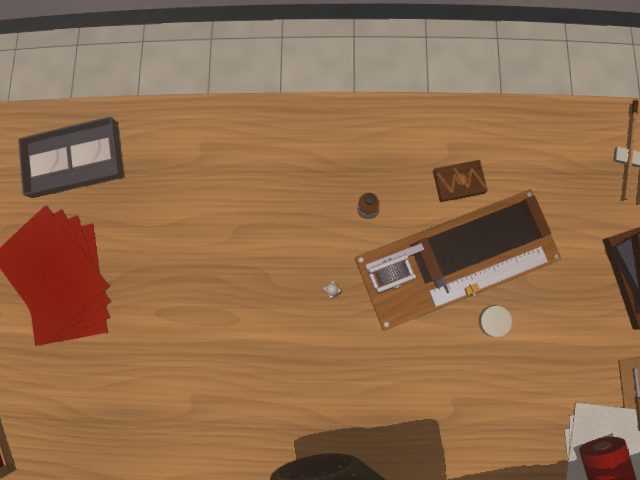

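View pics/scene0.png

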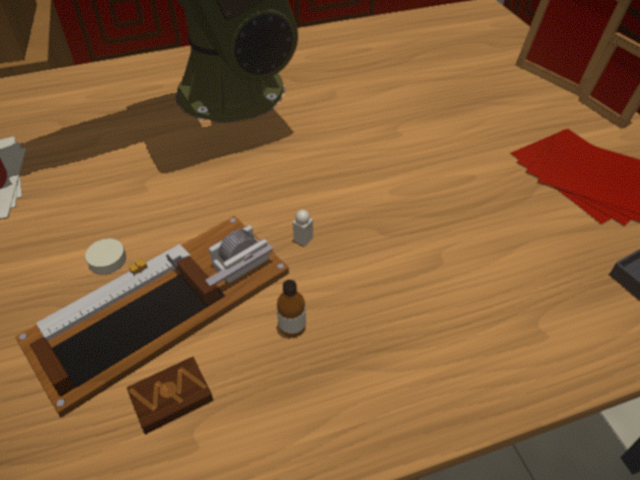

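The top view shows the holder with board corners near (357,258), (531,191), (560,258), (384,329), the wheel at about (393,272), the pointer at about (442,285), and the brass mark at about (473,290). The scene view shows the same, with the seal past the wheel end and the bottle and block behind the holder.

```bash
cat > m.py <<'E'
from h import *
c=eyes.get_calibration("top"); im=cv2.imread("pics/top0.png")
P=np.array([onz(c,*p,.018)[:2] for p in [(357,258),(531,191),(560,258),(384,329)]])
ctr=P.mean(0); print("sizes",[np.linalg.norm(P[i]-P[(i+1)%4]).round(3) for i in range(4)])
ey=(P[0]+P[3]-P[1]-P[2]); ey/=np.linalg.norm(ey); ex=np.array([ey[1],-ey[0]])
print("ctr",ctr,"yaw",np.degrees(np.arctan2(-ey[0],ey[1])))
w=ctr+.145*ey+.02*ex; print("wheel",w,"seen",onz(c,393,270,.08),proj(c,[*w,.08]))
s=manip.read_state(); q=s["eef_rot"]
from scipy.spatial.transform import Rotation as R
M=R.from_quat(np.r_[q[1:],q[0]]).as_matrix(); print("tool",M.round(3).tolist())
tgt=np.array([*w,.15]); print("shift",M.T@(tgt-s["tool_pos"]))
e=np.r_[ey,0]; t=M.T@e; print("ey in tool",t,"spin to put tool y on -/+ey",np.degrees(np.arctan2(-t[0],t[1])))
b=im[180:340,340:580]; cv2.imwrite("pics/c0.png",cv2.resize(b,None,fx=3.3,fy=3.3,interpolation=cv2.INTER_CUBIC))
E
python3 m.py
```

```text
sizes [np.float64(0.394), np.float64(0.152), np.float64(0.395), np.float64(0.154)]
ctr [ 0.58044519 -0.24497194] yaw 21.50518409930841
wheel [ 0.54589799 -0.10273449] seen [ 0.55069189 -0.1010819   0.08      ] [393.88006755 272.50275999]
tool [[0.973, 0.233, -0.0], [0.233, -0.973, 0.001], [0.0, -0.001, -1.0]]
shift [ 0.50701006 -0.32279577  0.02601427]
ey in tool [-0.1400825  -0.9901393   0.00103057] spin to put tool y on -/+ey 171.94737563895154
```

View pics/c0.png

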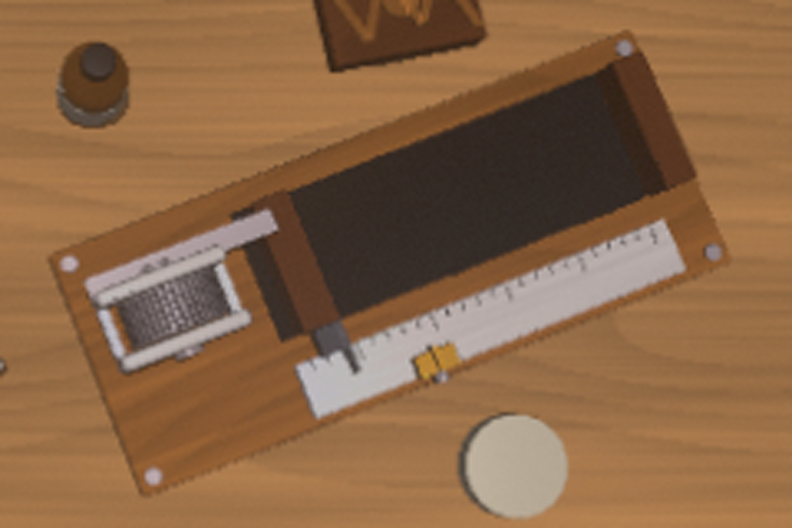

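The crop shows the wheel centre at about (175,307), the pointer blade at about (350,355), and the fin at about (437,362). The projected wheel position agrees with the picture, so I'm moving above it.

>>> {"name": "jog_arm", "arguments": {"plan": [[[0.05, -0.032, 0.0], -1], [[0.1, -0.064, 0.0], -2], [[0.15, -0.096, 0.0], -4], [[0.2, -0.128, 0], -6], [[0.25, -0.16, 0.0], -8], [[0.3, -0.19, 0.0], -8], [[0.35, -0.223, 0.0], -8], [[0.4, -0.255, 0.0], -8], [[0.45, -0.287, 0.01], -8], [[0.507, -0.322, 0.026], -8], [[0.507, -0.322, 0.026], -8], [[0.507, -0.322, 0.026], -8]], "grip": 0.0, "squeeze": 10}}

```text
time: 1.6
tool_pos: [0.5458, -0.1039, 0.1498]
eef_rot: [-0.0, 0.982, 0.186, -0.0]
ft_force: [0.3, -0.7, -0.1]
width: 0.0006
grip_force: 0.0
```

```bash
python3 - <<'E'
from h import *
c,im=snap("wrist","w1.png"); s=manip.read_state(); print(s["time"],s["tool_pos"],s["eef_rot"],s["ft_force"],s["width"]); print(np.round(c["T"],3).tolist())
w=[.546,-.1027,.08]; print(proj(c,w))
E
```

```text
1.65 [ 0.5456258  -0.10451368  0.15027384] [ 4.95486713e-05  9.82570313e-01  1.85891272e-01 -1.08166348e-04] [-1.52302746 -0.28884502 -0.42446054] 0.0002776428895725053
[[0.368, -0.897, -0.246, 0.617], [-0.93, -0.355, -0.097, -0.076], [-0.001, 0.264, -0.964, 0.358], [0.0, 0.0, 0.0, 1.0]]
[317.51091806 241.29515235]
```

View pics/w1.png

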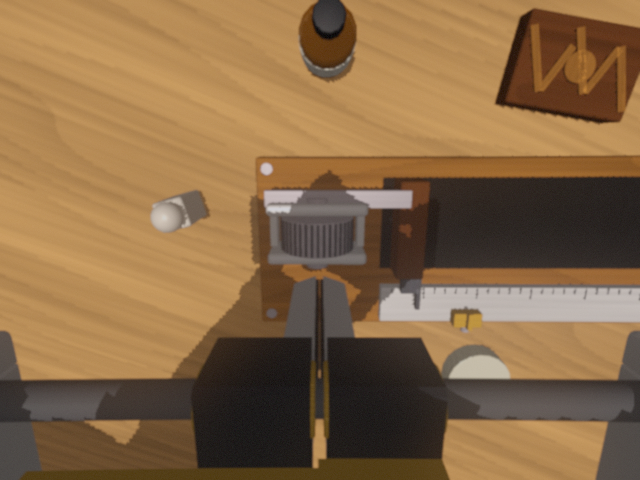

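The wrist view shows the wheel at about (317,237), the pointer tip at about (417,306), the mark at about (467,320), and the seal at about (167,217). I'll zoom in on the pointer and mark, and approach the wheel.

```bash
python3 - <<'E'
from h import *
im=cv2.imread("pics/w1.png")[260:340,380:500]
cv2.imwrite("pics/c1.png",cv2.resize(im,None,fx=6,fy=6,interpolation=cv2.INTER_CUBIC))
E
```

```text
(no output)
```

View pics/c1.png

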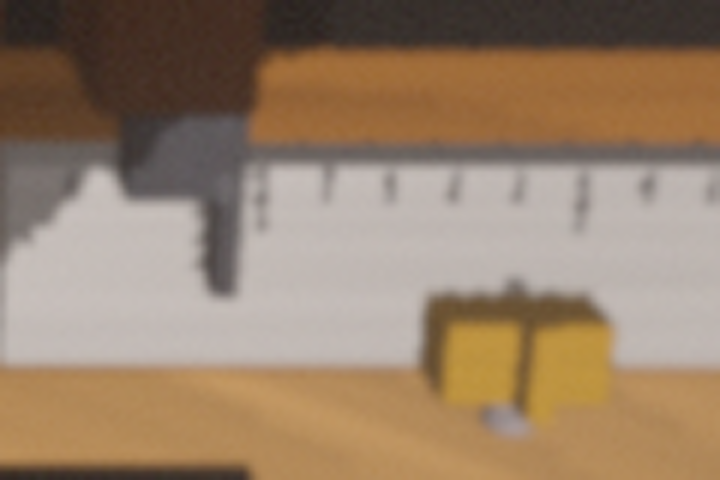

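>>> {"name": "jog_arm", "arguments": {"plan": [[[0.001, -0.001, 0.02], 0], [[0.002, 0.005, 0.04], 0], [[0.002, 0.011, 0.06], 0], [[0.002, 0.011, 0.066], 0], [[0.002, 0.011, 0.066], 0], [[0.002, 0.011, 0.066], 0]]}}

```text
time: 2.4
tool_pos: [0.5523, -0.1135, 0.0852]
eef_rot: [0.0, 0.983, 0.186, 0.001]
ft_force: [0.6, -0.4, -0.5]
width: 0.0006
grip_force: 0.0
```

The zoom shows the pointer blade's top centred at crop x≈225 and the fin's top face at about 530–553, to the right of its dark side face. In full-image pixels, that puts the pointer at (417.5,308) and the fin at (470,328).

```bash
python3 - <<'E'
from h import *
from scipy.spatial.transform import Rotation as R
T=np.array([[0.368,-0.897,-0.246,0.617],[-0.93,-0.355,-0.097,-0.076],[-0.001,0.264,-0.964,0.358],[0,0,0,1]])
c=dict(eyes.get_calibration("wrist")); c["T"]=T
a=np.radians(21.5); ey=np.array([-np.sin(a),np.cos(a)]); ex=np.array([np.cos(a),np.sin(a)]); C=np.array([.5804,-.245])
for n,u,v,z in [("ptr",417.5,308.3,.04),("fin",470.2,328,.046),("fence?",317,237,.08)]:
    p=onz(c,u,v,z)[:2]-C; print(n,(p@ex).round(4),(p@ey).round(4))
E
```

```text
ptr -0.0547 0.0534
fin -0.0712 0.006
fence? 0.0232 0.1454
```

>>> {"name": "jog_arm", "arguments": {"plan": [[[0, 0, 0.003], 0], [[0, 0, 0.005], 0], [[0, 0, 0.006], 0], [[0, 0, 0.006], 0]]}}

```text
time: 2.9
tool_pos: [0.552, -0.1132, 0.0781]
eef_rot: [-0.0, 0.983, 0.186, -0.0]
ft_force: [0.3, 0.6, -0.4]
width: 0.001
grip_force: 0.0
```

>>> {"name": "jog_arm", "arguments": {"plan": [[[0, -0.001, 0.0005], 0], [[0, -0.001, 0.001], 0], [[0, -0.001, 0.0015], 0], [[0, -0.001, 0.0015], 0]]}}

```text
time: 3.4
tool_pos: [0.5516, -0.1124, 0.0766]
eef_rot: [-0.0, 0.983, 0.186, -0.0]
ft_force: [-0.0, 0.8, 0.1]
width: 0.0006
grip_force: 0.0
```

>>> {"name": "jog_arm", "arguments": {"plan": [[[0, 0, 0.0005], 0], [[0, 0, 0.001], 0], [[0, 0, 0.0015], 0], [[0, 0, 0.0015], 0]]}}

```text
time: 3.9
tool_pos: [0.5516, -0.1123, 0.0751]
eef_rot: [-0.0, 0.983, 0.186, -0.0]
ft_force: [0.6, 0.3, -0.0]
width: 0.0005
grip_force: 0.0
```

```bash
python3 - <<'E'
from h import *
c,im=snap("scene","s2.png"); s=im[200:310,170:320,::-1]
c2,w=snap("wrist","w2.png"); w=w[140:340,230:500,::-1]
a=cv2.resize(s,(600,440)) ; b=cv2.resize(w,(600,444))
cv2.imwrite("pics/c2.png",cv2.resize(np.vstack([a,b]),(400,590)))
E
```

```text
(no output)
```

View pics/c2.png

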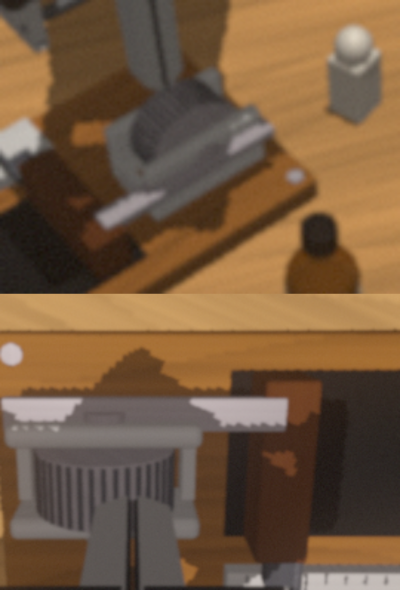

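```bash
python3 - <<'E'
from h import *
c=eyes.get_calibration("wrist"); s=manip.read_state(); p=s["tool_pos"]
a=np.radians(21.5); ey=np.array([-np.sin(a),np.cos(a)]); ex=np.array([np.cos(a),np.sin(a)]); C=np.array([.5804,-.245])
h=lambda q:((q[:2]-C)@ex*1e3,(q[:2]-C)@ey*1e3)
print("tcp",h(p),proj(c,p),np.round(c["T"],3).tolist())
im=cv2.imread("pics/w2.png"); cv2.imwrite("pics/c3.png",cv2.resize(im[220:320,240:390],None,fx=4,fy=4,interpolation=cv2.INTER_CUBIC))
for v in(220,240,260,280,300,320): print(v,np.round(h(onz(c,300,v,.08)),1))
E
```

```text
tcp (np.float64(21.84877483258206), np.float64(133.9524013116466)) [318.66285669 273.7043238 ] [[0.368, -0.897, -0.245, 0.623], [-0.93, -0.355, -0.096, -0.084], [-0.0, 0.263, -0.965, 0.284], [0.0, 0.0, 0.0, 1.0]]
220 [ 55.1 144.3]
240 [ 43.6 144.4]
260 [ 31.9 144.6]
280 [ 19.8 144.7]
300 [  7.3 144.9]
320 [ -5.5 145. ]
```

View pics/c3.png

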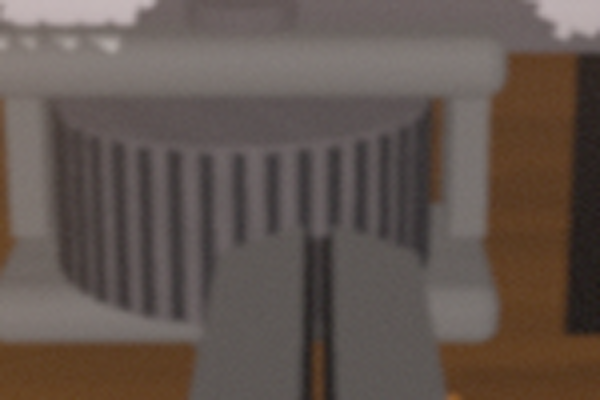

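The crop shows the rounded fingertip at about (318,235), over the right-hand part of the knurled rim and centred across its width. There's no contact yet, so I'll keep descending in small steps.

>>> {"name": "jog_arm", "arguments": {"plan": [[[0, 0, 0.001], 0], [[0, 0, 0.001], 0], [[0, 0, 0.002], 0], [[0, 0, 0.002], 0]]}}

```text
time: 4.5
tool_pos: [0.5516, -0.1123, 0.073]
eef_rot: [-0.0, 0.983, 0.186, -0.0]
ft_force: [-0.5, 0.3, -0.5]
width: 0.0004
grip_force: 0.0
```

```bash
python3 - <<'E'
from h import *
c=eyes.get_calibration("scene")
T=lambda p:np.round((proj(c,p)-[170,200])*2.667,0)
a=np.radians(21.5); ey=np.array([-np.sin(a),np.cos(a)]); ex=np.array([np.cos(a),np.sin(a)]); C=np.array([.5804,-.245])
H=lambda x,y,z:[*(C+x*ex+y*ey),z]
print("tcp at .075",T([.5516,-.1123,.0751]))
for x in(.006,.02,.034): print("wheel top",x,T(H(x,.145,.08)),"d-11",T(H(x,.134,.0779)),"axle",T(H(x,.145,.05)))
E
```

```text
tcp at .075 [162. 112.]
wheel top 0.006 [161.  83.] d-11 [146.  94.] axle [167. 117.]
wheel top 0.02 [174.  96.] d-11 [159. 107.] axle [180. 130.]
wheel top 0.034 [188. 109.] d-11 [173. 121.] axle [193. 143.]
```

>>> {"name": "jog_arm", "arguments": {"plan": [[[0, 0, 0.001], 0], [[0, 0, 0.002], 0], [[0, 0, 0.003], 0], [[0, 0, 0.003], 0]]}}

```text
time: 5.0
tool_pos: [0.5516, -0.1123, 0.07]
eef_rot: [-0.0, 0.983, 0.186, -0.0]
ft_force: [1.0, 0.3, -0.4]
width: 0.0004
grip_force: 0.0
```

```bash
python3 - <<'E'
from h import *
c,im=snap("scene","s3.png"); a=cv2.resize(im[190:290,170:310,::-1],(784,560),interpolation=cv2.INTER_CUBIC)
cv2.imwrite("pics/c4.png",a)
E
```

```text
(no output)
```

View pics/c4.png

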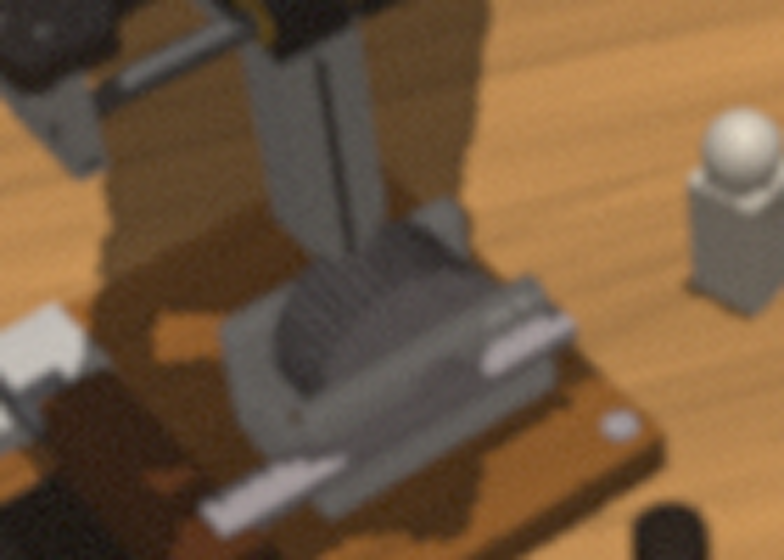

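The crop shows the fingertip at about (345,258) on the scene crop, apparently visible above the rim rather than touching it. I'll triangulate the tip and the wheel from both views.

```bash
python3 - <<'E'
from h import *
s=eyes.get_calibration("scene"); w=eyes.get_calibration("wrist"); t=eyes.get_calibration("top")
def tri(*rs):
    A=[];b=[]
    for o,d in rs:
        d=d/np.linalg.norm(d); P=np.eye(3)-np.outer(d,d); A.append(P); b.append(P@o)
    x=np.linalg.solve(sum(A),sum(b)); return x,[np.linalg.norm(P@(x-o)) for P,(o,d) in zip(A,rs)]
print("tip",tri(ray(s,231.6,236.1),ray(w,318.5,278)), manip.read_state()["tool_pos"])
# sanity: board corner screw by wheel/back (scene crop 622,425), top crop (69,264)/3.3+(340,180)
p=ray(s,170+622/5.6,190+425/5.6); q=ray(t,340+69/3.3,180+264/3.3); print("screw",tri(p,q))
# seal ball
print("ball top", tri(ray(s,302,216),ray(t,333,288)))
# cheek far corner (right end, top)
w2=dict(w); 
E
```

```text
tip (array([ 0.5576833 , -0.10982857,  0.09426666]), [np.float64(9.8956311028808e-05), np.float64(9.89563110287654e-05)]) [ 0.55161227 -0.11235351  0.0701082 ]
screw (array([ 0.57626733, -0.04099172,  0.01751087]), [np.float64(0.0012499151319286886), np.float64(0.0012499151319286558)])
ball top (array([0.51678467, 0.0151438 , 0.05968925]), [np.float64(0.001304816090875786), np.float64(0.001304816090875777)])
```

>>> {"name": "jog_arm", "arguments": {"plan": [[[0, 0, 0.001], 0], [[0, 0, 0.002], 0], [[0, 0, 0.003], 0], [[0, 0, 0.003], 0]]}}

```text
time: 5.55
tool_pos: [0.5516, -0.1123, 0.067]
eef_rot: [-0.0, 0.983, 0.186, -0.0]
ft_force: [-0.3, 0.4, 1.2]
width: 0.0003
grip_force: 0.0
```

>>> {"name": "jog_arm", "arguments": {"plan": [[[0, 0, 0.001], 0], [[0, 0, 0.002], 0], [[0, 0, 0.002], 0]]}}

```text
time: 5.92
tool_pos: [0.5516, -0.1124, 0.0651]
eef_rot: [-0.0, 0.983, 0.186, -0.0]
ft_force: [0.2, -0.0, -0.1]
width: 0.0009
grip_force: 0.0
```

>>> {"name": "jog_arm", "arguments": {"plan": [[[0, 0, 0.001], 0], [[0, 0, 0.002], 0], [[0, 0, 0.002], 0]]}}

```text
time: 6.3
tool_pos: [0.5516, -0.1123, 0.0631]
eef_rot: [-0.0, 0.983, 0.186, -0.0]
ft_force: [0.6, 0.9, -0.4]
width: 0.0007
grip_force: 0.0
```

>>> {"name": "jog_arm", "arguments": {"plan": [[[0, 0, 0.001], 0], [[0, 0, 0.002], 0], [[0, 0, 0.002], 0]]}}

```text
time: 6.68
tool_pos: [0.5516, -0.1124, 0.0611]
eef_rot: [-0.0, 0.983, 0.186, -0.0]
ft_force: [0.0, -0.6, 0.5]
width: 0.0008
grip_force: 0.0
```

>>> {"name": "jog_arm", "arguments": {"plan": [[[0, 0, 0.001], 0], [[0, 0, 0.0015], 0], [[0, 0, 0.0015], 0]]}}

```text
time: 7.05
tool_pos: [0.5516, -0.1123, 0.0596]
eef_rot: [-0.0, 0.983, 0.186, -0.0]
ft_force: [0.1, -0.4, 0.0]
width: 0.0007
grip_force: 0.0
```

```bash
python3 - <<'E'
from h import *
c,im=snap("scene","s5.png"); a=cv2.resize(im[200:290,190:280,::-1],(395,395),interpolation=cv2.INTER_CUBIC)
c2,w=snap("wrist","w5.png"); b=cv2.resize(w[200:340,250:390,::-1],(395,395),interpolation=cv2.INTER_CUBIC)
cv2.imwrite("pics/c5.png",np.hstack([a,b])); print(proj(c,manip.read_state()["tool_pos"]))
E
```

```text
[231.69175209 248.74837832]
```

View pics/c5.png

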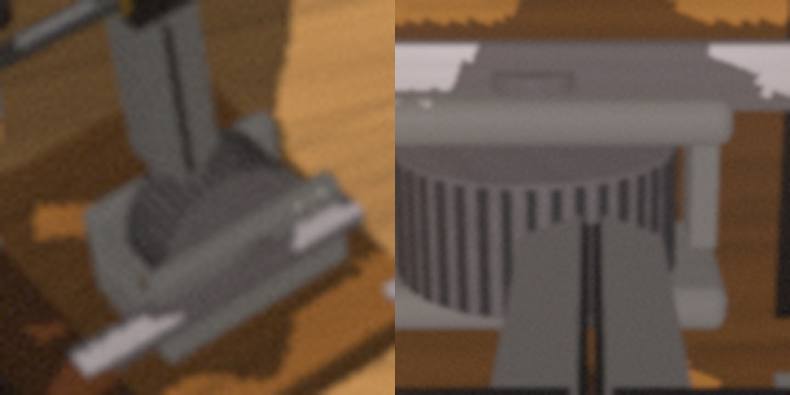

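The left panel shows the fingertip in front of the knurl at about (190,175), still above the rim. The visible end is roughly 20 mm above the reported TCP, so contact should come within a few mm.

>>> {"name": "jog_arm", "arguments": {"plan": [[[0, 0, 0.001], 0], [[0, 0, 0.0015], 0], [[0, 0, 0.0015], 0]]}}

```text
time: 7.52
tool_pos: [0.5516, -0.1123, 0.0581]
eef_rot: [-0.0, 0.983, 0.186, -0.0]
ft_force: [0.3, 0.1, 0.6]
width: 0.0007
grip_force: 0.0
```

>>> {"name": "jog_arm", "arguments": {"plan": [[[0, 0, 0.001], 0], [[0, 0, 0.001], 0]]}}

```text
time: 7.78
tool_pos: [0.5516, -0.1123, 0.0571]
eef_rot: [-0.0, 0.983, 0.186, -0.0]
ft_force: [0.5, -0.6, -0.4]
width: 0.0002
grip_force: 0.0
```

>>> {"name": "jog_arm", "arguments": {"plan": [[[0, 0, 0.001], 0], [[0, 0, 0.001], 0]]}}

```text
time: 8.02
tool_pos: [0.5516, -0.1124, 0.0561]
eef_rot: [-0.0, 0.983, 0.186, -0.0]
ft_force: [0.8, 0.2, 0.5]
width: 0.0002
grip_force: 0.0
```

>>> {"name": "jog_arm", "arguments": {"plan": [[[0, 0, 0.001], 0], [[0, 0, 0.001], 0]]}}

```text
time: 8.28
tool_pos: [0.5516, -0.1123, 0.055]
eef_rot: [-0.0, 0.983, 0.186, -0.0]
ft_force: [-0.4, -1.3, -0.6]
width: 0.0008
grip_force: 0.0
```

>>> {"name": "jog_arm", "arguments": {"plan": [[[0, 0, 0.001], 0], [[0, 0, 0.001], 0]]}}

```text
time: 8.52
tool_pos: [0.5516, -0.1124, 0.0541]
eef_rot: [-0.0, 0.983, 0.186, -0.0]
ft_force: [0.9, -0.8, 0.4]
width: 0.0006
grip_force: 0.0
```

>>> {"name": "jog_arm", "arguments": {"plan": [[[0, 0, 0.001], 0], [[0, 0, 0.001], 0]]}}

```text
time: 8.78
tool_pos: [0.5516, -0.1124, 0.0531]
eef_rot: [-0.0, 0.983, 0.186, -0.0]
ft_force: [-0.4, -0.4, -0.6]
width: 0.0004
grip_force: 0.0
```

>>> {"name": "jog_arm", "arguments": {"plan": [[[0, 0, 0.001], 0], [[0, 0, 0.001], 0]]}}

```text
time: 9.02
tool_pos: [0.5516, -0.1123, 0.0521]
eef_rot: [-0.0, 0.983, 0.186, -0.0]
ft_force: [0.0, 0.4, -0.1]
width: 0.0004
grip_force: 0.0
```

>>> {"name": "jog_arm", "arguments": {"plan": [[[0, 0, 0.001], 0], [[0, 0, 0.001], 0]]}}

```text
time: 9.28
tool_pos: [0.5516, -0.1124, 0.0511]
eef_rot: [-0.0, 0.983, 0.186, -0.0]
ft_force: [0.1, -1.1, -0.0]
width: 0.0007
grip_force: 0.0
```

>>> {"name": "jog_arm", "arguments": {"plan": [[[0, 0, 0.001], 0], [[0, 0, 0.001], 0]]}}

```text
time: 9.52
tool_pos: [0.5516, -0.1124, 0.0501]
eef_rot: [-0.0, 0.983, 0.186, -0.0]
ft_force: [-1.3, 0.5, -0.2]
width: 0.0004
grip_force: 0.0
```

>>> {"name": "jog_arm", "arguments": {"plan": [[[0, 0, 0.001], 0], [[0, 0, 0.001], 0]]}}

```text
time: 9.78
tool_pos: [0.5518, -0.1124, 0.0493]
eef_rot: [0.0, 0.983, 0.186, 0.0]
ft_force: [-0.3, -0.1, 1.5]
width: 0.0003
grip_force: 0.9
```

>>> {"name": "jog_arm", "arguments": {"plan": [[[0, 0, 0.0005], 0], [[0, 0, 0.001], 0], [[0, 0, 0.001], 0]]}}

```text
time: 10.15
tool_pos: [0.5521, -0.1128, 0.0489]
eef_rot: [0.001, 0.983, 0.186, 0.001]
ft_force: [-1.8, -1.7, 8.4]
width: 0.0006
grip_force: 3.7
```

>>> {"name": "jog_arm", "arguments": {"plan": [[[0, -0.002, -0.0005], 0], [[0, -0.004, -0.001], 0], [[0, -0.006, -0.0013], 0], [[0, -0.008, -0.0016], 0], [[0, -0.01, -0.0017], 0], [[0, -0.012, -0.0017], 0]]}}

```text
time: 10.9
tool_pos: [0.5477, -0.1017, 0.0508]
eef_rot: [0.001, 0.983, 0.186, 0.001]
ft_force: [-2.0, -2.9, 10.3]
width: 0.0003
grip_force: 5.1
```

```bash
cat > p.py <<'E'
from h import *
import sys
s0=manip.read_state(); c,im=snap("wrist",sys.argv[1]+".png"); p=s0["tool_pos"]
a=np.radians(21.5); ey=np.array([-np.sin(a),np.cos(a)]); ex=np.array([np.cos(a),np.sin(a)]); C=np.array([.5804,-.245])
h=lambda q:np.array([(q[:2]-C)@ex*1e3,(q[:2]-C)@ey*1e3])
print("t",round(s0["time"],2),"tcp",h(p).round(1),"z",p[2].round(4),"F",np.round(s0["ft_force"],1))
# sample a line over the rail at pointer height, x=-0.052: dark blade; brass by hue, x=-.06
ys=np.arange(-.03,.09,.0005)
def line(x,z):
    o=[]
    for y in ys:
        u,v=proj(c,[*(C+x*ex+y*ey),z]); o.append(cv2.getRectSubPix(im,(1,1),(float(u),float(v)))[0,0] if 0<=u<639 and 0<=v<479 else [255]*3)
    return np.array(o).astype(int)
for x in(-.050,-.053):
    L=line(x,.04); m=L.max(1)<125; y=ys[m]*1e3; print("dark",x,np.split(y,np.where(np.diff(y)>1)[0]+1) if len(y)<60 else len(y))
for x in(-.062,-.066):
    L=line(x,.046); b=(L[:,0]-L[:,2]>60); d=L.sum(1)
    y=ys[b]*1e3; print("brass",x,y[:1],y[-1:], "darkest y", ys[b][np.argmin(d[b])]*1e3 if b.any() else None)
E
python3 p.py w6
```

```text
t 10.9 tcp [ 22.1 145.3] z 0.0508 F [-2.  -2.9 10.3]
dark -0.05 [array([46.5, 47. , 47.5, 48. , 48.5, 49. , 49.5, 50. , 50.5, 51. , 51.5]), array([66. , 66.5, 67. , 67.5, 68. , 68.5, 69. , 69.5, 70. , 70.5, 71. ,
       71.5, 72. , 72.5, 73. , 73.5, 74. , 74.5, 75. , 75.5, 76. , 76.5,
       77. , 77.5, 78. , 78.5, 79. , 79.5, 80. , 80.5, 81. , 81.5, 82. ,
       82.5, 83. , 83.5, 84. , 84.5, 85. , 85.5, 86. , 86.5, 87. , 87.5,
       88. , 88.5, 89. , 89.5])]
dark -0.053 107
brass -0.062 [] [] darkest y None
brass -0.066 [] [] darkest y None
```

The wheel rolls: the pointer moved about 5–6 mm for a 12 mm stroke. I'll finish this stroke, lift, return and press again.

>>> {"name": "jog_arm", "arguments": {"plan": [[[0, -0.002, 0.0], 0], [[0, -0.004, 0.0003], 0], [[0, -0.006, 0.0006], 0], [[0, -0.008, 0.001], 0], [[0, -0.01, 0.0015], 0], [[0, -0.01, -0.008], 0], [[0, 0.002, -0.01], 0], [[0, 0.013, -0.01], 0], [[0, 0.013, -0.01], 0]]}}

```text
time: 12.08
tool_pos: [0.5521, -0.1143, 0.0594]
eef_rot: [-0.0, 0.983, 0.186, -0.0]
ft_force: [0.1, -0.7, 1.0]
width: 0.0006
grip_force: 0.0
```

```bash
python3 p.py w7
```

```text
t 12.07 tcp [ 21.6 132. ] z 0.0594 F [ 0.1 -0.7  1. ]
dark -0.05 82
dark -0.053 119
brass -0.062 [] [] darkest y None
brass -0.066 [] [] darkest y None
```

>>> {"name": "jog_arm", "arguments": {"plan": [[[0, -0.001, 0.009], 0], [[0, -0.001, 0.012], 0], [[0, -0.004, 0.0111], 0], [[0, -0.007, 0.0105], 0], [[0, -0.01, 0.0101], 0], [[0, -0.013, 0.01], 0], [[0, -0.016, 0.0101], 0], [[0, -0.019, 0.0105], 0], [[0, -0.022, 0.0111], 0], [[0, -0.024, 0.0117], 0], [[0, -0.024, 0.002], 0], [[0, 0, 0], 0]]}}

```text
time: 13.62
tool_pos: [0.5521, -0.1125, 0.0604]
eef_rot: [0.0, 0.982, 0.187, 0.0]
ft_force: [0.5, 0.1, -0.4]
width: 0.0005
grip_force: 0.0
```

>>> {"name": "jog_arm", "arguments": {"plan": [[[0, -0.001, 0.009], 0], [[0, -0.001, 0.012], 0], [[0, -0.004, 0.0111], 0], [[0, -0.007, 0.0105], 0], [[0, -0.01, 0.0101], 0], [[0, -0.013, 0.01], 0], [[0, -0.016, 0.0101], 0], [[0, -0.019, 0.0105], 0], [[0, -0.022, 0.0111], 0], [[0, -0.024, 0.0117], 0], [[0, -0.024, 0.002], 0], [[0, 0, 0], 0]]}}

```text
time: 15.12
tool_pos: [0.5519, -0.1121, 0.0602]
eef_rot: [-0.0, 0.982, 0.187, -0.0]
ft_force: [-0.2, 0.6, -0.1]
width: 0.0002
grip_force: 0.0
```

>>> {"name": "jog_arm", "arguments": {"plan": [[[0, 0, -0.04], 0], [[0, 0, -0.09], 0], [[0, 0, -0.09], 0], [[0, 0, -0.09], 0]]}}

```text
time: 15.62
tool_pos: [0.5515, -0.1129, 0.1489]
eef_rot: [-0.0, 0.983, 0.186, -0.001]
ft_force: [0.9, 0.2, -0.3]
width: 0.0004
grip_force: 0.0
```

```bash
python3 p.py w8
```

```text
t 15.62 tcp [ 21.5 133.5] z 0.1489 F [ 0.9  0.2 -0.3]
dark -0.05 [array([14.5, 15. , 15.5, 16. , 16.5, 17. , 17.5, 18. , 18.5, 19. , 19.5]), array([83. , 83.5, 84. , 84.5, 85. , 85.5, 86. , 86.5, 87. , 87.5, 88. ,
       88.5, 89. , 89.5])]
dark -0.053 [array([14. , 14.5, 15. , 15.5, 16. , 16.5, 17. , 17.5, 18. ]), array([85. , 85.5, 86. , 86.5, 87. , 87.5, 88. , 88.5, 89. , 89.5])]
brass -0.062 [-3.5] [89.5] darkest y 22.500000000000046
brass -0.066 [-30.] [89.5] darkest y 22.500000000000046
```

```bash
cat > q.py <<'E'
from h import *
import sys
c=dict(eyes.get_calibration("wrist")); im=cv2.imread("pics/"+sys.argv[1]); 
a=np.radians(21.5); ey=np.array([-np.sin(a),np.cos(a)]); ex=np.array([np.cos(a),np.sin(a)]); C=np.array([.5804,-.245])
h=lambda q:np.array([(q[:2]-C)@ex*1e3,(q[:2]-C)@ey*1e3])
hsv=cv2.cvtColor(im,cv2.COLOR_BGR2HSV)
u,v=proj(c,[*(C-.064*ex+.006*ey),.042]); u,v=int(u),int(v); print("expect fin",u,v)
for r in range(v-14,v+12,1):
    print(r,hsv[r,u-20:u+22,2].tolist() if r%2==0 else "", "sat>150&V>110:",[k+u-20 for k in range(42) if hsv[r,u-20+k,1]>170 and hsv[r,u-20+k,0]<28 and hsv[r,u-20+k,0]>20])
u2,v2=proj(c,[*(C-.053*ex+.0165*ey),.04]); u2,v2=int(u2),int(v2); print("ptr",u2,v2)
for r in range(v2-6,v2+7,2): print(r,u2-10,im[r,u2-10:u2+11].max(1).tolist())
E
python3 q.py w8.png
```

```text
expect fin 458 321
307  sat>150&V>110: []
308 [191, 191, 191, 189, 181, 173, 132, 85, 86, 94, 95, 107, 143, 177, 187, 178, 163, 161, 172, 180, 187, 188, 188, 189, 188, 188, 188, 189, 189, 189, 189, 190, 187, 187, 188, 188, 187, 189, 188, 188, 188, 189] sat>150&V>110: []
309  sat>150&V>110: []
310 [192, 190, 185, 182, 181, 176, 153, 112, 91, 96, 98, 106, 137, 167, 169, 147, 122, 120, 134, 159, 168, 163, 161, 173, 178, 179, 180, 176, 171, 176, 186, 191, 191, 190, 192, 191, 190, 191, 190, 191, 190, 191] sat>150&V>110: []
311  sat>150&V>110: []
312 [193, 180, 146, 118, 114, 114, 109, 102, 98, 104, 104, 106, 106, 113, 113, 108, 104, 105, 107, 110, 115, 110, 108, 112, 117, 116, 116, 115, 116, 139, 171, 188, 193, 193, 194, 194, 195, 194, 195, 194, 193, 194] sat>150&V>110: []
313  sat>150&V>110: []
314 [188, 166, 128, 106, 106, 106, 112, 109, 107, 109, 110, 109, 110, 111, 111, 110, 108, 107, 104, 107, 106, 106, 104, 109, 109, 108, 108, 109, 110, 115, 133, 158, 178, 188, 191, 193, 193, 193, 192, 193, 193, 192] sat>150&V>110: []
315  sat>150&V>110: []
316 [182, 148, 111, 102, 110, 132, 155, 16
[... 2332 characters left out ...]
, 188, 194, 194, 194, 193, 192]
305 437 [191, 193, 193, 192, 183, 161, 127, 97, 75, 78, 90, 95, 101, 135, 174, 189, 191, 191, 192, 191, 191]
307 437 [191, 191, 190, 191, 182, 167, 156, 122, 83, 84, 91, 97, 102, 138, 177, 189, 187, 183, 182, 186, 190]
309 437 [191, 191, 191, 191, 190, 189, 180, 146, 100, 88, 94, 97, 108, 143, 178, 181, 162, 138, 135, 150, 168]
311 437 [195, 193, 186, 168, 150, 149, 146, 133, 109, 96, 98, 99, 104, 119, 140, 140, 126, 112, 110, 119, 136]
313 437 [196, 191, 175, 135, 110, 106, 108, 107, 105, 104, 105, 107, 105, 106, 108, 107, 106, 104, 105, 106, 104]
315 437 [193, 182, 154, 117, 104, 106, 117, 125, 131, 129, 130, 130, 132, 130, 130, 131, 130, 125, 117, 109, 105]
```

```bash
python3 - <<'E'
from h import *
c=eyes.get_calibration("wrist")
a=np.radians(21.5); ey=np.array([-np.sin(a),np.cos(a)]); ex=np.array([np.cos(a),np.sin(a)]); C=np.array([.5804,-.245])
for n,u,v,z in [("ptrC",448.3,307,.04),("ptrL",446.2,307,.04),("ptrR",450.4,307,.04),("fin",458.8,322,.046),("fin",458.5,330,.046),("finL",456.8,322,.046),("riderL",442.5,320,.042),("riderR",469.5,320,.042)]:
    p=onz(c,u,v,z)[:2]-C; print(n,(p@ex*1e3).round(1),(p@ey*1e3).round(2))
E
```

```text
ptrC -50.6 15.56
ptrL -50.6 17.46
ptrR -50.6 13.65
fin -62.5 7.04
fin -70.5 6.55
finL -62.5 8.84
riderL -62.6 20.42
riderR -62.5 -4.09
```

>>> {"name": "jog_arm", "arguments": {"plan": [[[0, -0.003, 0.05], 0], [[0, -0.006, 0.09], 0], [[0, -0.006, 0.098], 0], [[0, -0.006, 0.1007], 0], [[0, -0.009, 0.1002], 0], [[0, -0.012, 0.1], 0], [[0, -0.015, 0.1001], 0], [[0, -0.019, 0.1005], 0], [[0, -0.019, 0.1005], 0], [[0, -0.019, 0.09], 0], [[0, 0, 0.04], 0], [[0, 0, 0], 0]]}}

```text
time: 17.18
tool_pos: [0.5521, -0.114, 0.1515]
eef_rot: [-0.0, 0.983, 0.186, -0.0]
ft_force: [-0.1, 0.1, 0.3]
width: 0.0003
grip_force: 0.0
```

>>> {"name": "jog_arm", "arguments": {"plan": [[[-0.01, 0.04, 0], 0], [[-0.03, 0.08, 0], 0], [[-0.04, 0.12, 0], 0], [[-0.04, 0.125, 0], 0], [[-0.04, 0.125, 0], 0], [[-0.04, 0.125, 0], 0]]}}

```text
time: 17.92
tool_pos: [0.5606, -0.2431, 0.1499]
eef_rot: [-0.0, 0.982, 0.187, -0.0]
ft_force: [-0.2, -0.4, 0.0]
width: 0.0009
grip_force: 0.0
```

```bash
python3 p.py w9 | head -1; python3 - <<'E'
from h import *
c=eyes.get_calibration("wrist"); im=cv2.imread("pics/w9.png")
a=np.radians(21.5); ey=np.array([-np.sin(a),np.cos(a)]); ex=np.array([np.cos(a),np.sin(a)]); C=np.array([.5804,-.245])
u,v=map(int,proj(c,[*(C-.06*ex+.007*ey),.042])); print(u,v)
cv2.imwrite("pics/c9.png",cv2.resize(im[v-35:v+25,u-40:u+40],None,fx=10,fy=10,interpolation=cv2.INTER_CUBIC))
E
```

```text
t 17.93 tcp [-17.8   9. ] z 0.1499 F [-0.2 -0.4  0. ]
320 276
```

View pics/c9.png

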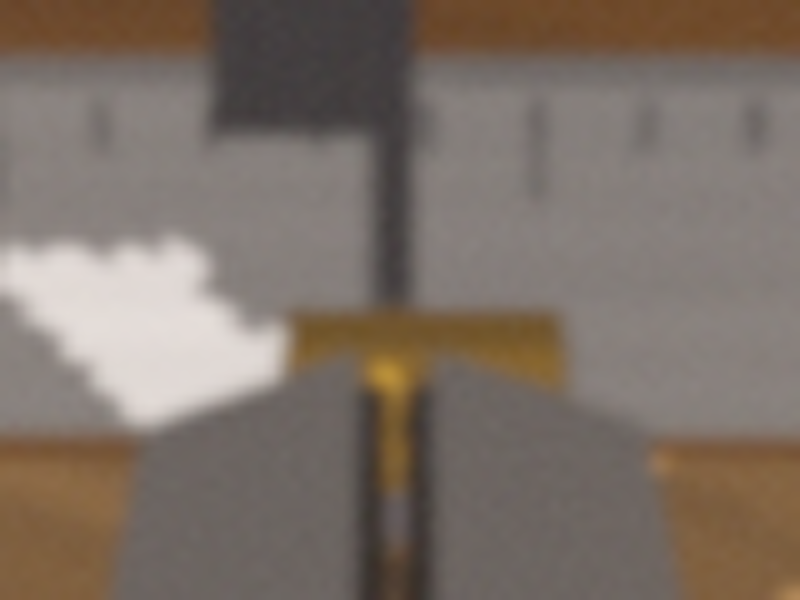

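The pointer blade is at crop x≈375–410 and the brass rider at 290–560 (centre 425), so about 3 mm remains. The finger hides the fin, so I'm shifting back to expose it and measuring numerically.

>>> {"name": "jog_arm", "arguments": {"plan": [[[-0.02, 0, 0], 0], [[-0.04, 0, 0], 0], [[-0.04, 0, 0], 0], [[-0.04, 0, 0], 0]]}}

```text
time: 18.48
tool_pos: [0.5239, -0.2584, 0.1501]
eef_rot: [0.0, 0.982, 0.186, 0.0]
ft_force: [0.2, 0.8, -0.2]
width: 0.0005
grip_force: 0.0
```

```bash
cat > r.py <<'E'
from h import *
import sys
c,im=snap("wrist",sys.argv[1]); im=im.astype(int)
a=np.radians(21.5); ey=np.array([-np.sin(a),np.cos(a)]); ex=np.array([np.cos(a),np.sin(a)]); C=np.array([.5804,-.245])
# resample rows at constant holder x and given height; columns y from 24 to -10 in 1 mm
ys=np.arange(22,-10,-1.)
def row(x,z):
    q=[proj(c,[*(C+x*1e-3*ex+y*1e-3*ey),z]) for y in ys]
    return np.array([cv2.getRectSubPix(im.astype(np.uint8),(1,1),(float(u),float(v)))[0,0] for u,v in q]).astype(int)
print("y  ",ys.astype(int).tolist())
for x in range(-46,-57,-2): print("ptr",x,row(x,.04).max(1).tolist())
for x in range(-56,-78,-2): L=row(x,.046); print("fin",x,L[:,0].tolist()," R-B",(L[:,0]-L[:,2]).tolist())
E
python3 r.py w10.png
```

```text
y   [22, 21, 20, 19, 18, 17, 16, 15, 14, 13, 12, 11, 10, 9, 8, 7, 6, 5, 4, 3, 2, 1, 0, -1, -2, -3, -4, -5, -6, -7, -8, -9]
ptr -46 [141, 138, 137, 139, 140, 138, 136, 137, 137, 137, 127, 107, 82, 71, 91, 118, 135, 138, 137, 139, 138, 139, 137, 137, 136, 125, 122, 132, 137, 137, 137, 138]
ptr -48 [140, 139, 139, 139, 138, 139, 139, 140, 141, 138, 129, 106, 82, 71, 89, 119, 136, 138, 139, 138, 139, 138, 138, 137, 137, 134, 134, 138, 138, 138, 138, 138]
ptr -50 [142, 141, 141, 141, 140, 140, 140, 140, 140, 138, 130, 108, 83, 72, 90, 120, 137, 140, 139, 139, 141, 138, 139, 140, 140, 139, 141, 139, 139, 138, 139, 138]
ptr -52 [139, 139, 140, 139, 138, 138, 138, 138, 138, 137, 129, 107, 82, 72, 89, 118, 134, 138, 138, 139, 138, 138, 138, 137, 138, 137, 137, 138, 138, 137, 137, 138]
ptr -54 [142, 138, 137, 138, 138, 139, 136, 136, 136, 136, 127, 107, 84, 76, 92, 118, 134, 138, 136, 136, 138, 136, 137, 137, 137, 136, 137, 137, 137, 136, 136, 136]
ptr -56 [139, 137, 138, 138, 136, 136, 135, 135, 137, 135, 132, 125, 117, 115, 118, 128, 134, 136, 136, 134, 134, 135, 135, 135, 135, 134, 135, 134
[... 2654 characters left out ...]
3, 73, 73, 67, 54, 50, 69, 84, 85, 76, 61, 51, 61, 69, 71, 72, 73, 73, 72, 69, 65, 63, 63, 63]
fin -74 [131, 128, 127, 125, 125, 125, 123, 123, 125, 125, 125, 120, 116, 119, 123, 127, 129, 126, 120, 118, 124, 130, 132, 132, 130, 131, 129, 129, 128, 128, 128, 126]  R-B [64, 64, 65, 62, 61, 63, 62, 63, 61, 61, 62, 52, 31, 21, 28, 36, 39, 35, 26, 29, 48, 63, 64, 65, 65, 65, 67, 64, 65, 65, 63, 63]
fin -76 [131, 131, 131, 130, 130, 128, 126, 127, 126, 126, 124, 121, 117, 116, 118, 121, 122, 120, 119, 120, 127, 130, 132, 131, 132, 132, 131, 132, 131, 131, 130, 129]  R-B [67, 66, 66, 66, 65, 64, 63, 63, 62, 63, 62, 54, 36, 19, 16, 15, 14, 15, 20, 30, 52, 63, 66, 66, 67, 68, 67, 66, 66, 66, 65, 64]
```

Pointer is at y≈9.25 and the fin at ≈6.3, so about 2.9 mm remains. That needs a rim stroke of about 5.5 mm.

>>> {"name": "jog_arm", "arguments": {"plan": [[[0.03, -0.045, 0], 0], [[0.06, -0.09, 0], 0], [[0.08, -0.135, 0], 0], [[0.08, -0.135, 0], 0], [[0.08, -0.135, 0.05], 0], [[0.08, -0.135, 0.09], 0], [[0.08, -0.135, 0.097], 0], [[0.08, -0.135, 0.1001], 0], [[0.08, -0.135, 0.1001], 0]]}}

```text
time: 19.65
tool_pos: [0.5493, -0.1045, 0.0512]
eef_rot: [0.0, 0.983, 0.186, 0.001]
ft_force: [-0.1, 0.3, -1.0]
width: 0.0009
grip_force: 0.0
```

>>> {"name": "jog_arm", "arguments": {"plan": [[[0, -0.002, 0], 0], [[0, -0.004, 0], 0], [[0, -0.0058, 0], 0], [[0, -0.0058, 0], 0], [[0, -0.0058, -0.01], 0], [[0, -0.0058, -0.05], 0], [[0, -0.0058, -0.1], 0]]}}

```text
time: 20.52
tool_pos: [0.5457, -0.0984, 0.1509]
eef_rot: [-0.0, 0.983, 0.186, -0.001]
ft_force: [1.3, 0.7, 0.1]
width: 0.0005
grip_force: 0.0
```

>>> {"name": "jog_arm", "arguments": {"plan": [[[-0.03, 0.045, 0], 0], [[-0.06, 0.09, 0], 0], [[-0.08, 0.141, 0], 0], [[-0.08, 0.141, 0], 0], [[-0.08, 0.141, 0], 0]]}}

```text
time: 21.15
tool_pos: [0.5233, -0.2586, 0.15]
eef_rot: [-0.0, 0.983, 0.186, -0.0]
ft_force: [0.6, -0.1, 1.0]
width: 0.0005
grip_force: 0.0
```

```bash
python3 r.py w11.png | grep -E "^y|ptr -5|fin -58|fin -72"
```

```text
y   [22, 21, 20, 19, 18, 17, 16, 15, 14, 13, 12, 11, 10, 9, 8, 7, 6, 5, 4, 3, 2, 1, 0, -1, -2, -3, -4, -5, -6, -7, -8, -9]
ptr -50 [141, 143, 141, 140, 140, 140, 139, 140, 141, 141, 140, 139, 136, 115, 83, 74, 88, 112, 134, 140, 139, 140, 140, 140, 139, 139, 139, 139, 139, 139, 140, 139]
ptr -52 [139, 140, 138, 139, 139, 138, 139, 138, 138, 138, 140, 140, 133, 112, 83, 72, 86, 111, 133, 138, 137, 138, 138, 138, 137, 138, 137, 137, 138, 138, 137, 137]
ptr -54 [139, 137, 137, 138, 138, 138, 138, 138, 137, 137, 137, 137, 132, 113, 88, 78, 89, 112, 130, 136, 137, 136, 136, 136, 136, 135, 137, 135, 136, 136, 136, 136]
ptr -56 [138, 138, 138, 137, 136, 135, 135, 135, 135, 135, 135, 135, 133, 126, 118, 115, 119, 126, 132, 134, 135, 134, 134, 134, 134, 134, 133, 135, 135, 136, 137, 137]
fin -58 [142, 142, 139, 133, 126, 124, 124, 123, 123, 124, 124, 124, 124, 126, 127, 130, 129, 128, 126, 124, 124, 124, 123, 123, 123, 122, 124, 125, 130, 137, 139, 141]  R-B [11, 11, 15, 30, 57, 73, 78, 78, 79, 78, 78, 79, 78, 81, 82, 84, 83, 81, 81, 77, 77, 78, 79, 78, 78, 78, 77, 65, 39, 18, 11, 11]
fin -72 [122, 123, 122, 125, 127, 129, 128, 130, 129, 130, 130, 126, 124, 124, 132, 136, 138, 135, 130, 125, 127, 131, 131, 130, 130, 130, 128, 128, 125, 123, 122, 122]  R-B [63, 62, 62, 65, 69, 71, 72, 73, 75, 73, 72, 65, 53, 52, 68, 83, 86, 76, 59, 51, 62, 72, 73, 72, 73, 73, 69, 71, 68, 64, 63, 61]
```

```bash
cat > f.py <<'E'
from h import *
import sys
c=eyes.get_calibration("wrist"); im=cv2.imread("pics/"+sys.argv[1])[:,:,::-1].astype(np.float32)
a=np.radians(21.5); ey=np.array([-np.sin(a),np.cos(a)]); ex=np.array([np.cos(a),np.sin(a)]); C=np.array([.5804,-.245])
def strip(xs,ys,z):
    q=np.array([[proj(c,[*(C+x*1e-3*ex+y*1e-3*ey),z]) for y in ys] for x in xs],np.float32)
    return cv2.remap(im,q[...,0],q[...,1],cv2.INTER_LINEAR)
ys=np.arange(0,14,.1)
for x in(-48,-50,-52,-54):
    d=strip([x],ys,.04)[0].max(1); w=np.clip(130-d,0,None); print("ptr",x,round((w*ys).sum()/w.sum(),2))
for x in(-58,-72):
    L=strip([x],ys,.046)[0]; k=(ys>2.5)&(ys<10); d=L[:,0]; b=np.percentile(d[k],25); w=np.clip(d-b-1,0,None)*k; print("fin",x,round((w*ys).sum()/w.sum(),2))
for x in(-60,-64,-66):
    yy=np.arange(-12,25,.1); L=strip([x],yy,.042)[0]; r=L[:,0]-L[:,2]>50; print("rider",x,yy[r][[0,-1]],yy[r][[0,-1]].mean())
# rail inner edge: x of edge vs y
xs=np.arange(-45,-30,.1)
e=[]
for y in(-50,-35,-20,25,35):
    g=strip(xs,[y],.028)[:,0]; s=g[:,0]-g[:,2]; e.append((y,xs[np.argmax(np.abs(np.gradient(cv2.GaussianBlur(s[:,None],(1,15),3)[:,0])))]))
print(e,"slope deg",np.degrees(np.polyfit(*zip(*e),1)[0]))
E
python3 f.py w10.png; python3 f.py w11.png
```

```text
ptr -48 9.61
ptr -50 9.59
ptr -52 9.58
ptr -54 9.6
fin -58 7.09
fin -72 6.7
rider -60 [-5.6 19. ] 6.699999999999934
rider -64 [-5.9 19.1] 6.599999999999933
rider -66 [-5.8 19.1] 6.649999999999933
[(-50, np.float64(-37.19999999999989)), (-35, np.float64(-37.19999999999989)), (-20, np.float64(-37.39999999999989)), (25, np.float64(-30.699999999999797)), (35, np.float64(-37.599999999999895))] slope deg 2.114903459226192
ptr -48 7.35
ptr -50 7.35
ptr -52 7.35
ptr -54 7.35
fin -58 6.68
fin -72 6.57
rider -60 [-5.7 19. ] 6.649999999999934
rider -64 [-5.8 19.1] 6.649999999999933
rider -66 [-5.9 19.1] 6.599999999999933
[(-50, np.float64(-36.59999999999988)), (-35, np.float64(-36.49999999999988)), (-20, np.float64(-36.59999999999988)), (25, np.float64(-36.49999999999988)), (35, np.float64(-36.79999999999988))] slope deg -0.08229196339401683
```

>>> {"name": "jog_arm", "arguments": {"plan": [[[0.03, -0.045, 0], 0], [[0.06, -0.09, 0], 0], [[0.08, -0.1372, 0], 0], [[0.08, -0.1372, 0], 0], [[0.08, -0.1372, 0.05], 0], [[0.08, -0.1372, 0.09], 0], [[0.08, -0.1372, 0.097], 0], [[0.08, -0.1372, 0.1], 0], [[0.08, -0.1372, 0.1006], 0], [[0.08, -0.1372, 0.1006], 0]]}}

```text
time: 22.45
tool_pos: [0.5484, -0.1024, 0.0509]
eef_rot: [0.001, 0.983, 0.186, 0.001]
ft_force: [-2.1, -0.3, 4.9]
width: 0.0004
grip_force: 2.7
```

>>> {"name": "jog_arm", "arguments": {"plan": [[[0, -0.001, 0], 0], [[0, -0.002, 0], 0], [[0, -0.002, 0], 0]]}}

```text
time: 22.82
tool_pos: [0.5477, -0.1007, 0.0509]
eef_rot: [0.001, 0.983, 0.186, 0.001]
ft_force: [-2.0, -0.3, 6.1]
width: 0.0005
grip_force: 3.1
```

>>> {"name": "jog_arm", "arguments": {"plan": [[[0, 0, -0.01], 0], [[0, 0, -0.05], 0], [[0, 0, -0.1], 0], [[-0.04, 0.045, -0.1], 0], [[-0.08, 0.09, -0.1], 0], [[-0.08, 0.139, -0.1], 0], [[-0.08, 0.139, -0.1], 0], [[-0.08, 0.139, -0.1], 0]]}}

```text
time: 23.82
tool_pos: [0.5233, -0.2584, 0.1496]
eef_rot: [0.0, 0.983, 0.186, 0.0]
ft_force: [0.1, -0.4, -0.3]
width: 0.0003
grip_force: 0.0
```

```bash
python3 r.py w12.png >/dev/null; python3 f.py w12.png
```

```text
ptr -48 6.54
ptr -50 6.52
ptr -52 6.5
ptr -54 6.5
fin -58 6.59
fin -72 6.54
rider -60 [-5.7 19. ] 6.649999999999934
rider -64 [-5.9 19.1] 6.599999999999933
rider -66 [-5.8 19.1] 6.649999999999933
[(-50, np.float64(-36.59999999999988)), (-35, np.float64(-36.49999999999988)), (-20, np.float64(-36.69999999999988)), (25, np.float64(-36.69999999999988)), (35, np.float64(-36.999999999999886))] slope deg -0.23144614704566666
```

The pointer (6.5) and the fin (6.55) are now aligned to about 0.1 mm and the finger is clear, so I'm handing in.

```bash
python3 -c "
from rig import ticket
print(ticket.job_done())"
```

```text
the job is handed in; nothing more can be done
None
```

I rolled the wheel until the pointer blade lined up with the brass fin to about 0.1 mm by wrist-camera measurement, lifted the finger clear, and handed the job in at about 24 s; no verdict came back.

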